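Extend the telescoping jug brush to its second stop and hold it ready

TASK

The telescoping brush is too short for the tall measuring jug on the trolley: pinch its grip across the lock button so that the button goes right in, keep it in while you draw the grip up past the first stop to the second, and let go there so that the button springs out and locks the length. Then take hold again without pressing the button (the grip's two other sides are plain) and lift the brush upright until it is entirely clear of its holder. Finish while holding it there above the holder, still and at full length, with the jug, mug and bowl left where they stand.

Things in the scene. Friction and masses are not known exactly. Their poses are not given: they have to be found in the camera images.
- jug_brush: Telescoping washing brush, loose, upright in its holder; 185 mm long shut, 261 mm at the second stop. Origin: on its axis, underside of the grey drip flange (68 mm across) that rests on the holder's rim; z up along it, local -x = the lock button's side. Above: steel tube 26 mm across to z = 62 mm, grey collar 31 mm across to 75 mm, then the grip. Weight 0.33 kg without the grip, grip 0.08 kg.
- grip_middle (a point): Point on the axis of the black grip at the height of the button's centre, 113 mm above the brush's origin when shut; moves with the grip, axes as the brush's. Grip: rounded block 26 mm thick along x, 36 mm wide along y, 60 mm high, from 33 mm below this point to 27 mm above it (wire loop on top 4 mm more). Button only on the -x face; both y faces are plain.
- button_face (a point): Centre of the button's outer face, 19 mm from the brush's axis when out (6 mm proud of the grip's face). The button is a grey rounded rectangle, 14.5 mm wide and 23.5 mm high, on the grip's -x face.
- brush_handle (a joint): How far the grip is drawn out along the brush's z, m: 0 shut (locked there at the start), 0.038 first stop, 0.076 second stop; hard end at 0.0765. Friction 1.2 N: it stays where it is left, and the tube's weight keeps the rest down in the holder while the grip is drawn up with the button in. Pulled past the end, or while locked, the whole brush lifts out.
- brush_button (a joint): How far the lock button is pressed in, m: 0 out, 0.006 flush with the grip, 0.007 limit. Spring: 2.5 N at first, 5 N when flush. Its pin is free of the stop once over 3.5 mm in. Let go between stops, it stays 3.5 mm in and drops into the next stop it meets; it comes fully out only at a stop (within about 1 mm), and the length is then locked.
- brush_foot (a point): Lowest point of the brush, on its axis, 45 mm below the brush's origin: the end of the white bristle head, 41 mm across (a spigot 47 mm across, 8 mm long lies between head and flange). In the holder it stands 15 mm above the trolley top.
- brush_holder: The brush's holder, fixed to the trolley by a rubber suction foot 98 mm across and 10 mm high: a steel cup 60 mm across outside, 53 mm inside, open at the top, rim 60 mm above the trolley top. Origin: centre of its underside.
- holder_rim (a point): Centre of the mouth of the holder's cup, 60 mm above the trolley top.
- measuring_jug: Tall translucent measuring jug, 156 x 204 mm, 236 mm high, loose; a bystander. Origin at its underside.
- staff_mug: Pale mug, brown inside, 83 x 113 mm with its handle, 93 mm high, loose; a bystander. Origin at its underside.
- small_bowl: Small bowl, 115 mm across, 52 mm high, loose; a bystander. Origin at its underside.
Things that resemble listed ones, but are neither listed nor needed, are in the scene too. Leave any purple look-alike of the jug_brush alone.

How it is judged:
By the outcome, as a careful person would: the job done as asked, in the order asked, and still so for the second after the job is handed in, while the arm keeps its last pose, push and grip.
It also fails if it takes over 42 s, if anything falls off the work surface, if the arm or the gripper's body presses on something with over 40 N, if the wrist force passes 120 N, or if a joint passes its speed limit or range.

ROBOT

A 7-joint arm with a two-finger parallel gripper is mounted at the origin on a cart in front of the work surface, level with it; the furniture and walls round the work are solid. World frame = base frame: x ahead of the robot, y to its left, z up, the work surface at z = 0. Lengths are in m, angles in rad, forces in N, time in s.
With the tool pointing down it reaches from about 0.4 to 0.85 m from the base axis. Payload 4.5 kg.
Tool frame: the origin (TCP) lies at the very end of the fingers, on their centre line; the grasp point (between the pads) lies 19 mm behind it (r.grip_point_offset is the distance from the TCP to the grasp point, in m); y points along the fingers, x is the direction in which the jaws open and shut, and the axes are right-handed (so a half turn about y gives the same grasp; the last joint's range is limited). The gripper opens to 88 mm and grips with 3 to 60 N. Pads are 18 mm wide; open, the fingers measure 123 mm over their backs; the gripper's body (75 mm by 187 mm) begins 45 mm behind the grasp point.
Start: joints at [-1.082, 0.689, -0.195, 1.565, 0.157, 0.902, -0.215], TCP at [0.275, 0.562, 0.239] pointing down, gripper open.
Joint ranges: [-3.01, 3.01], [-0.46, 2.08], [-1.47, 1.51], [0.13, 2.56], [-1, 4.14], [0.04, 2.09], [-2.66, 2.66]. Speed limits (rad/s): [2.57, 2.57, 3.14, 3.14, 3.14, 3.14, 3.14].

INTERFACE

Orientations are given as a unit quaternion [x, y, z, w].
In Python, from plant import get_state, snapshot, camera_params, job, r gives the robot as it stands.
- The arm moves only by the tool carry_out, never from a script. Its arguments are lists of equal length, an entry for each row: "offset": the shift along the world's x, y, z in m, a list of three; "twist": the turn about the world's z in degrees. In form: {"offset": [[tx, ty, tz], ...], "twist": [twist, ...]}. A call has 1 to 8 rows; each row shifts and turns the commanded pose from where the row before left it; what a row does not reach is not made up. A row lasts 1/8 s, in which the tool goes at most 62.5 mm and 10.7 degrees, less where a joint would pass 70% of its speed; a pose out of reach is approached as far as the arm can. A call with a gripper value outside its range is refused whole. "grip" is the finger opening in m, from 0 to 0.0881, set as the call begins (left out, the last holds). The fingers move at their own pace and stop on an object; "newtons" is the grip in N (left out, the last holds). Time passes only in rows, so rows that do not move let the fingers close. It gives the time, the measured TCP pose, the force and the opening at its end, in the units of the state.
- get_state(): the state, without advancing time (a new reading comes with each control period).
- snapshot(name): name is "scene" or "top" or "wrist"; returns the picture (384x512x3 uint8, red, green, blue); there is no depth.
- camera_params(name): a dict with "camera_matrix" (3x3 intrinsics, pixels), "eye" and "orientation" of the camera in the world. Camera axes: x right, y up, looking along -z (the intrinsics and any distortion apply to the point x, -y, -z); pixel columns grow to the right and rows downward; lengths in m; the calibration is good to about 2 mm. A picture is of the moment at which its call begins: read the wrist's pose just before it. camera_params takes no time and is no camera call; for the wrist camera it gives the pose at the moment of the call.
- job.finish_job(): hands the job in, once; it reports no verdict.
The state is a dict: "clock": time; "q": joint angles; "qd": joint speeds; "joint_torque": joint torques, N m; "tool_pos": TCP position; "eef_rot": TCP orientation; "contact_force": force on the tool from outside, world axes, zero at the start; "moment": the same for the moment, N m; "opening": opening from 0.0 (shut) to 1.0 (fully open).
Only numpy, scipy, OpenCV 4.12 (cv2) and the standard library are available. Lean on these libraries where they do the work, as an engineer would, in place of code of your own. Each camera call takes 0.05 s, during which the arm holds its last target. There are 200 camera calls.

## Working session

There is one attempt and no reset: what is moved stays moved. The work goes in short steps, Python scripts to look and compute and a tool call to move; the robot and the scene stay as the last step left them, time stands still between calls to the robot, and variables do not carry over. Pictures are saved under pics/ and viewed, about 8 in all and at most 12, crops included, and the job is handed in when it is done.

Besides the shell and the picture viewer there is one more tool, called after "Call:" as name([rows], argument=value, ...), one row to a line, values as JSON. carry_out: Moves the arm, as the interface text tells. Its arguments: {"type":"object","properties":{"offset":{"type":"array"},"twist":{"type":"array"},"grip":{"type":"number"},"newtons":{"type":"number"}},"required":["offset","twist"]}

```bash
mkdir -p pics
cat > h.py <<'E'
import numpy as np, cv2
from scipy.spatial.transform import Rotation as R
from plant import get_state, snapshot, camera_params, job, r
def snap(n,f):
    p=camera_params(n); im=snapshot(n); cv2.imwrite(f'pics/{f}.png',im[:,:,::-1]); return im,p
def proj(p,X):
    X=np.atleast_2d(X); c=R.from_quat(p['orientation']).inv().apply(X-np.array(p['eye']))
    c=c*[1,-1,-1]; u=c@np.array(p['camera_matrix']).T; return u[:,:2]/u[:,2:]
def ray(p,uv,z):
    d=np.linalg.inv(p['camera_matrix'])@[uv[0],uv[1],1]; d=R.from_quat(p['orientation']).apply(d*[1,-1,-1])
    e=np.array(p['eye']); return e+d*(z-e[2])/d[2]
E
python3 - <<'E'
from h import *
a,p=snap('scene','s0'); b,q=snap('top','t0')
cv2.imwrite('pics/both.png',cv2.resize(np.hstack([a,b])[:,:,::-1],(800,300)))
print(p);print(q);print(get_state());print(r.grip_point_offset)
E
```

```text
{'camera_matrix': array([[421.46285881,   0.        , 254.70850664],
       [  0.        , 421.46285881, 196.8197526 ],
       [  0.        ,   0.        ,   1.        ]]), 'eye': array([ 0.00764124, -0.46673517,  0.82660599]), 'orientation': array([ 0.3128019 , -0.15276781, -0.41873269,  0.83873709])}
{'camera_matrix': array([[430.91146451,   0.        , 254.72997067],
       [  0.        , 430.91146451, 194.46271491],
       [  0.        ,   0.        ,   1.        ]]), 'eye': array([ 0.41861734, -0.09885172,  1.27497273]), 'orientation': array([-0.02782059,  0.01312239,  0.71319235, -0.70029314])}
{'clock': 0.1, 'q': array([-1.08217441,  0.68988207, -0.19453476,  1.5661891 ,  0.1572803 ,
        0.90252306, -0.21510192]), 'qd': array([-0.00172001, -0.00298425, -0.00121801, -0.00438523,  0.00053194,
       -0.00101915,  0.00037813]), 'joint_torque': array([-3.07676441e-03, -5.28494632e+01, -1.27131779e+00, -1.53836095e+01,
       -5.25413838e-02,  2.04245589e-03,  4.39670350e-05]), 'tool_pos': array([0.27435063, 0.56095515, 0.23801545]), 'eef_rot': array([ 0.60017205,  0.37395408, -0.37488348, -0.59951166]), 'contact_force': array([ 0.53217881,  0.80221481, -0.12807295]), 'moment': array([-0.02741417, -0.01231856,  0.02129615]), 'opening': 0.9997618567302544}
0.0187
```

View pics/s0.png

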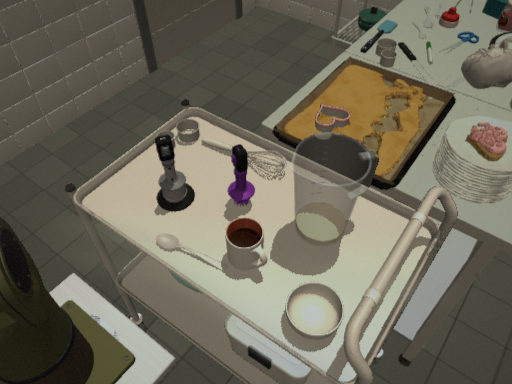

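View pics/t0.png

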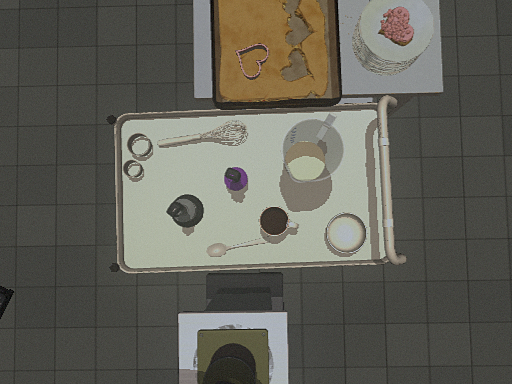

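The brush with the black grip is at scene (172,175) and top (186,210). The purple look-alike is about 10 cm from it, at top (235,180).

Run:
```python
from h import *
a=cv2.imread('pics/s0.png');b=cv2.imread('pics/t0.png')
A=cv2.resize(a[125:215,145:220],None,fx=6,fy=6,interpolation=cv2.INTER_CUBIC)
B=cv2.resize(b[185:235,160:210],None,fx=7,fy=7,interpolation=cv2.INTER_CUBIC)
B=cv2.copyMakeBorder(B,0,A.shape[0]-B.shape[0],0,0,0)
cv2.imwrite('pics/c0.png',np.hstack([A,B])[:,:790])
p=camera_params('scene');q=camera_params('top')
print(ray(q,(188,210),.06),ray(p,(175,196),.0),ray(q,(235,180),.06), proj(q,[[.5,0,0],[.5,.3,0]]))
```

```text
[0.44884498 0.115316   0.06      ] [0.45135435 0.13364451 0.        ] [ 0.53138658 -0.01902786  0.06      ] [[230.11155515 192.49997402]
 [129.6927158  194.40351781]]
```

View pics/c0.png

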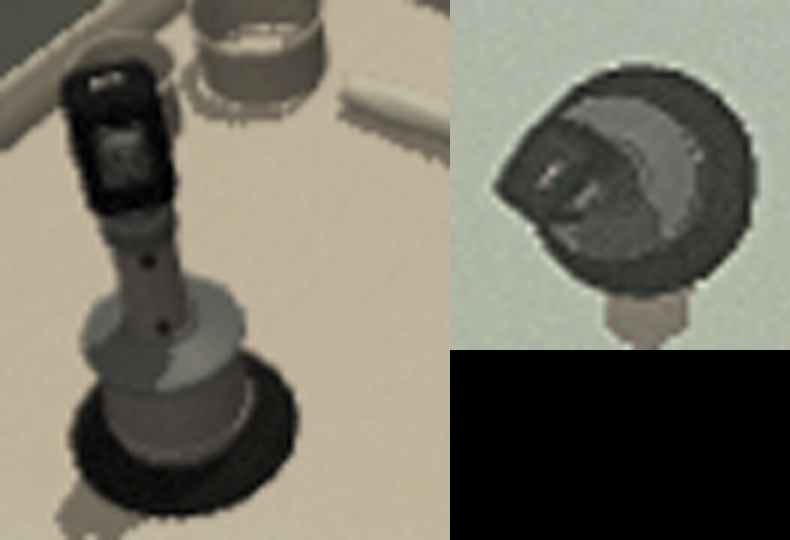

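The crop shows the button facing the scene camera, at about scene (165.3,150.8). The foot ring centre is near scene (175.8,196.7) and the flange centre near top (183.7,210.4).

Run:
```python
from h import *
p=camera_params('scene');q=camera_params('top')
for c in [ray(p,(175.8,196.7),.01),ray(q,(188.4,210.6),.01),ray(q,(183.7,210.4),.063)]: print('axis',c)
b=ray(p,(165.3,150.8),.173); print('button',b)
for ax in [ray(p,(175.8,196.7),.01),ray(q,(183.7,210.4),.063)]:
  d=ax-b; print('yaw local x',np.degrees(np.arctan2(d[1],d[0])),np.hypot(d[0],d[1]))
s=get_state(); M=R.from_quat(s['eef_rot']).as_matrix(); print(M.round(3)); print(np.degrees(np.arctan2(M[1,0],M[0,0])), s['tool_pos'])
w=camera_params('wrist'); print(w, M.T@(w['eye']-s['tool_pos']), (M.T@R.from_quat(w['orientation']).as_matrix()).round(3))
# overlay of grip for yaw candidates
def grip(x,y,yaw):
  P=np.array([[a*.013,b*.018,c] for a in(-1,1) for b in(-1,1) for c in(.140,.200)]); P[:,:2]=P[:,:2]@np.array([[np.cos(yaw),np.sin(yaw)],[-np.sin(yaw),np.cos(yaw)]]); return P+[x,y,0]
```

```text
axis [0.44549886 0.12307411 0.01      ]
axis [0.44830161 0.12296325 0.01      ]
axis [0.44786244 0.12697166 0.063     ]
button [0.44325112 0.12050857 0.173     ]
yaw local x 48.77765130501385 0.003410910459233303
yaw local x 54.49271396370586 0.00793951006503106
[[ 0.439 -0.001 -0.898]
 [ 0.898 -0.001  0.439]
 [-0.002 -1.    -0.   ]]
63.9444715019199 [0.27435063 0.56095515 0.23801545]
{'camera_matrix': array([[335.4923332 ,   0.        , 253.6771281 ],
       [  0.        , 335.4923332 , 188.24081616],
       [  0.        ,   0.        ,   1.        ]]), 'eye': array([0.20432485, 0.59464067, 0.38437333]), 'orientation': array([-0.1295764 , -0.08038612,  0.52314516,  0.83849101])} [-0.00073182 -0.14636437  0.07769098] [[ 1.     0.001 -0.001]
 [-0.001  0.301 -0.954]
 [-0.001  0.954  0.301]]
```

Call:
carry_out([
  [0,0,0.05],
  [0.02,-0.055,0],
  [0.025,-0.055,0],
  [0.025,-0.055,0],
  [0.025,-0.055,0],
  [0.025,-0.055,0],
  [0.025,-0.055,0],
  [0.025,-0.055,0],
], twist=[0,-2,-2,-2,-2,-2,-2,-2], grip=0.088, newtons=15)

```text
clock: 1.1
tool_pos: [0.445, 0.1746, 0.2886]
eef_rot: [-0.641, -0.298, 0.298, 0.641]
contact_force: [0.5, 0.1, -0.0]
opening: 1.001
```

Call:
carry_out([
  [0,-0.05,0],
  [0.003,0,0],
  [0,0,0],
], twist=[0,0,0])

```text
clock: 1.48
tool_pos: [0.4477, 0.1274, 0.2887]
eef_rot: [-0.641, -0.299, 0.298, 0.641]
contact_force: [-0.1, 0.5, 0.4]
opening: 0.997
```

Run:
```python
from h import *
s=get_state(); a,p=snap('wrist','w1'); M=R.from_quat(s['eef_rot']).as_matrix()
print(s['tool_pos'],np.degrees(np.arctan2(M[1,0],M[0,0])),s['contact_force'])
print(proj(p,[[.447,.125,.2],[.447,.125,.063]]))
```

```text
[0.44767536 0.12737326 0.28872128] 49.97100483700549 [-0.10692431  0.54288709  0.43487701]
[[251.14950078 193.85883933]
 [251.81179143 155.41824141]]
```

View pics/w1.png

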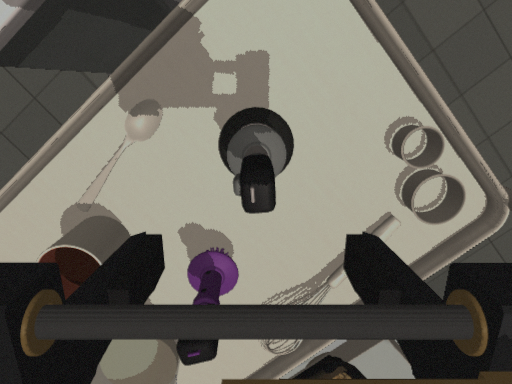

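The wrist view shows the grip upright at about (257,190), with the button on its left side at (238,185). That puts the button on the tool's -x side, as planned. I'll enlarge it.

Run:
```python
from h import *
b=cv2.imread('pics/w1.png')
c=cv2.resize(b[100:220,210:305],None,fx=5,fy=5,interpolation=cv2.INTER_CUBIC)
c=cv2.convertScaleAbs(c,alpha=1.8,beta=20)
cv2.imwrite('pics/c1.png',c)
p=camera_params('wrist')
for uv,z in [((256,145.5),.01),((257,148.5),.063),((259,190),.2)]: print(ray(p,uv,z))
```

```text
[0.44878126 0.13079361 0.01      ]
[0.4444808  0.13526473 0.063     ]
[0.44821847 0.13206577 0.2       ]
```

View pics/c1.png

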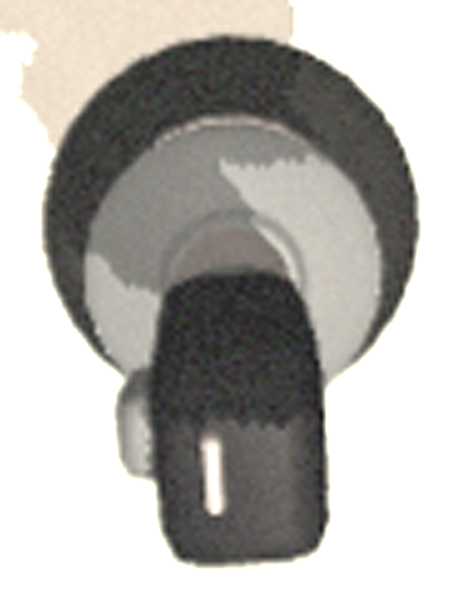

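Run:
```python
from h import *
p=camera_params('wrist')
for uv,z in [((256.1,143.6),.01),((256.7,152.6),.063),((258.6,198.6),.2)]: print(ray(p,uv,z))
# predicted outline for axis, yaw candidates
def grip(x,y,yaw):
  t=np.radians(yaw);P=np.array([[a*.013,b*.018,.200] for a,b in((-1,-1),(-1,1),(1,1),(1,-1))]+[[-.019,0,.173]]); P[:,:2]=P[:,:2]@np.array([[np.cos(t),np.sin(t)],[-np.sin(t),np.cos(t)]]); return P+[x,y,0]
for yaw in (44,50,56): print(yaw,((proj(p,grip(.4484,.127,yaw))-[210,100])*5).round().tolist())
q=camera_params('scene'); print(proj(q,grip(.4484,.127,50))[-1])
```

```text
[0.44698823 0.13245621 0.01      ]
[0.44784681 0.13202107 0.063     ]
[0.45318477 0.12755758 0.2       ]
44 [[121.0, 576.0], [143.0, 345.0], [322.0, 364.0], [292.0, 593.0], [103.0, 408.0]]
50 [[133.0, 585.0], [130.0, 354.0], [309.0, 354.0], [305.0, 585.0], [103.0, 419.0]]
56 [[146.0, 593.0], [117.0, 364.0], [296.0, 345.0], [318.0, 576.0], [103.0, 431.0]]
[165.62130124 154.00210686]
```

Call:
carry_out([
  [0,0.0045,0],
  [0,0,-0.04],
  [0,0,-0.04],
  [0,0,-0.035],
  [0,0,-0.02],
  [0,0,0],
  [0,0,0],
], twist=[1,0,0,0,0,0,0])

```text
clock: 2.4
tool_pos: [0.4479, 0.132, 0.1544]
eef_rot: [-0.638, -0.305, 0.304, 0.638]
contact_force: [0.1, 0.7, -0.5]
opening: 0.996
```

Run:
```python
from h import *
s=get_state(); a,p=snap('wrist','w2'); b,q=snap('scene','s2')
print(s['tool_pos'],s['contact_force'],p['eye'])
A=cv2.resize(a[60:300,130:380],None,fx=2,fy=2); B=cv2.resize(b[90:210,110:235],None,fx=4,fy=4)[:,:290]
cv2.imwrite('pics/c2.png',cv2.convertScaleAbs(np.hstack([A,B])[:,:,::-1],alpha=1.6,beta=15))
```

```text
[0.44793053 0.13202352 0.15435977] [ 0.14309996  0.70369632 -0.5040121 ] [0.38708497 0.18018909 0.30070107]
```

View pics/c2.png

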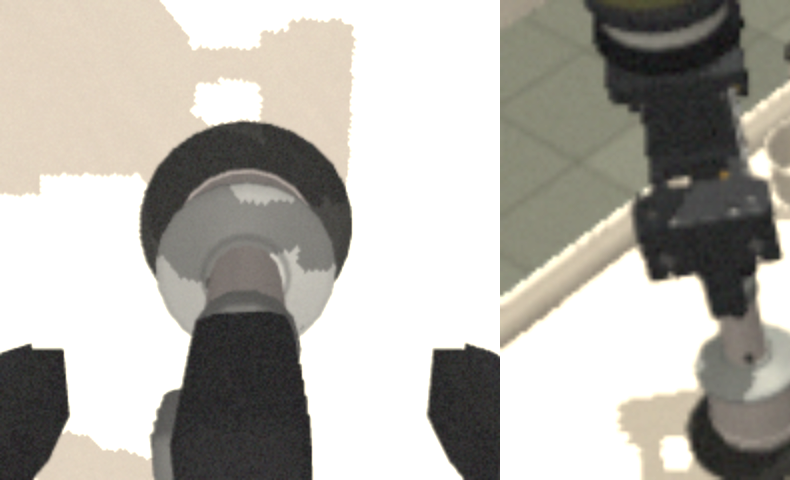

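The fingers straddle the grip evenly, left at about 68 and right at about 428, with the grip at 172–310. Now I'll close across the button.

Call:
carry_out([
  [0,0,0],
  [0,0,0],
  [0,0,0],
  [0,0,0],
  [0,0,0],
  [0,0,0],
  [0,0,0],
  [0,0,0],
], twist=[0,0,0,0,0,0,0,0], grip=0.02, newtons=15)

```text
clock: 3.5
tool_pos: [0.4475, 0.131, 0.1536]
eef_rot: [-0.638, -0.304, 0.304, 0.638]
contact_force: [-0.3, -0.3, -0.9]
opening: 0.299
```

Call:
carry_out([
  [0,0,0.01],
  [0,0,0.01],
  [0,0,0.01],
  [0,0,0.01],
  [0,0,0.01],
  [0,0,0.01],
  [0,0,0.01],
  [0,0,0],
], twist=[0,0,0,0,0,0,0,0])

```text
clock: 4.5
tool_pos: [0.4479, 0.1311, 0.2246]
eef_rot: [0.638, 0.305, -0.304, -0.638]
contact_force: [-0.5, -0.1, -0.1]
opening: 0.3
```

Call:
carry_out([
  [0,0,0.003],
  [0,0,0.003],
  [0,0,0],
  [0,0,0],
  [0,0,0],
], twist=[0,0,0,0,0])

```text
clock: 5.12
tool_pos: [0.4479, 0.1312, 0.2298]
eef_rot: [-0.638, -0.304, 0.304, 0.638]
contact_force: [-0.1, 1.3, 0.3]
opening: 0.299
```

Run:
```python
from h import *
s=get_state(); a,p=snap('wrist','w3'); b,q=snap('scene','s3')
print(s['tool_pos'],s['contact_force'],s['opening']*88.1)
A=cv2.resize(a[60:300,130:380],None,fx=2,fy=2); B=cv2.resize(b[90:210,110:235],None,fx=4,fy=4)[:,:290]
cv2.imwrite('pics/c3.png',cv2.convertScaleAbs(np.hstack([A,B])[:,:,::-1],alpha=1.6,beta=15))
```

```text
[0.44785137 0.13120224 0.22983952] [-0.0853201   1.31576938  0.26419212] 26.316344785892614
```

View pics/c3.png

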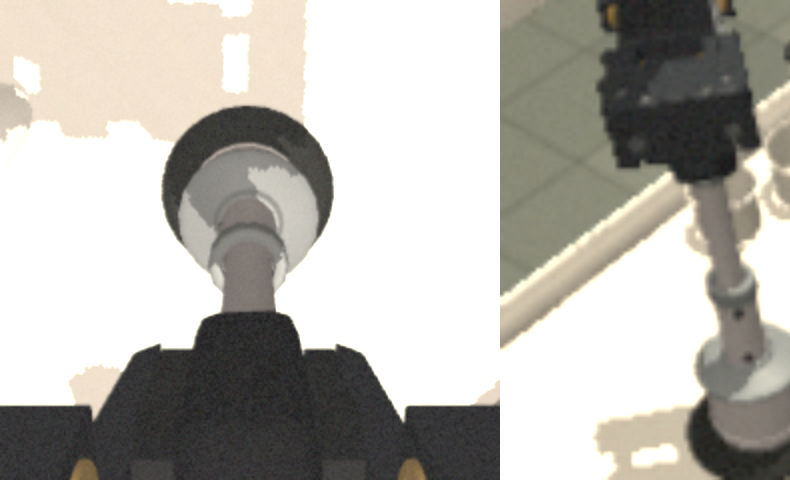

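The grip is drawn out 76 mm (measured z 0.1536 to 0.2298) and the flange is still seated on the holder. Now I'll release.

Call:
carry_out([
  [0,0,0],
  [0,0,0],
  [0,0,0],
  [0,0,0],
  [0,0,0],
  [0,0,0],
], twist=[0,0,0,0,0,0], grip=0.088)

```text
clock: 5.98
tool_pos: [0.4475, 0.131, 0.2297]
eef_rot: [-0.638, -0.304, 0.304, 0.638]
contact_force: [0.2, -1.0, -0.0]
opening: 0.954
```

Run:
```python
from h import *
s=get_state(); a,p=snap('wrist','w4')
print(s['tool_pos'],s['contact_force'],s['opening']*88.1,s['q'].round(2))
cv2.imwrite('pics/c4.png',cv2.convertScaleAbs(cv2.resize(a[100:340,130:380],None,fx=2,fy=2)[:,:,::-1],alpha=1.8,beta=20))
```

```text
[0.4475466  0.13101801 0.22974369] [ 0.20152495 -0.98631224 -0.03656228] 84.01538516697593 [-0.29  0.5  -0.15  2.04  0.12  0.61  0.37]
```

View pics/c4.png

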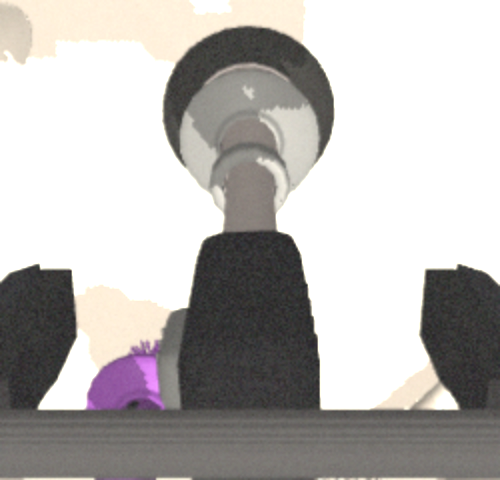

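The button stands proud again on the grip's left side, at crop x 162–185. I'll turn 90° to reach the plain sides.

Call:
carry_out([
  [0,0,0],
  [0,0,0],
  [0,0,0],
  [0,0,0],
  [0,0,0],
  [0,0,0],
  [0,0,0],
  [0,0,0],
], twist=[10,10,10,10,10,10,10,10])

```text
clock: 7.02
tool_pos: [0.4476, 0.1309, 0.2297]
eef_rot: [-0.292, -0.644, 0.644, 0.292]
contact_force: [0.1, -0.1, -0.3]
opening: 0.996
```

Call:
carry_out([
  [0,0,0],
  [0,0,0],
  [0,0,0],
  [0,0,0],
], twist=[10,0,0,0])

```text
clock: 7.52
tool_pos: [0.4475, 0.131, 0.2298]
eef_rot: [-0.237, -0.666, 0.666, 0.237]
contact_force: [-1.0, -0.8, 0.5]
opening: 1.0
```

Run:
```python
from h import *
s=get_state(); a,p=snap('wrist','w5'); M=R.from_quat(s['eef_rot']).as_matrix()
print(s['tool_pos'],np.degrees(np.arctan2(M[1,0],M[0,0])),s['contact_force'],s['opening']*88.1,s['q'].round(2))
cv2.imwrite('pics/c5.png',cv2.convertScaleAbs(cv2.resize(a[100:340,130:380],None,fx=2,fy=2)[:,:,::-1],alpha=1.8,beta=20))
```

```text
[0.4475343  0.13101187 0.22978502] 140.85886057361844 [-0.96558689 -0.76944501  0.48806369] 88.13079627654136 [ 0.02  0.56 -0.62  2.03  0.49  0.71  1.55]
```

View pics/c5.png

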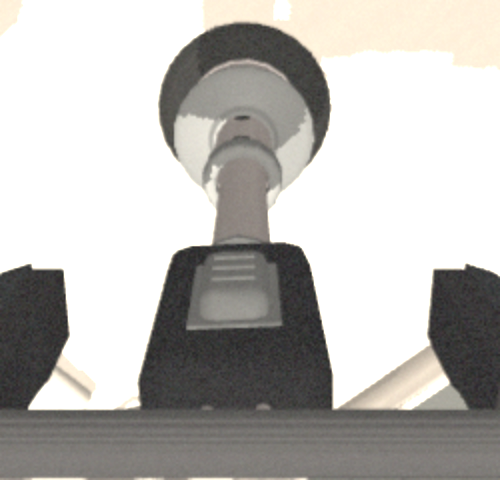

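Call:
carry_out([
  [0.001,-0.001,0],
  [0,0,0],
  [0,0,0],
  [0,0,0],
  [0,0,0],
  [0,0,0],
  [0,0,0],
  [0,0,0],
], twist=[0,0,0,0,0,0,0,0], grip=0.03, newtons=25)

```text
clock: 8.57
tool_pos: [0.4486, 0.1299, 0.2297]
eef_rot: [-0.236, -0.666, 0.666, 0.236]
contact_force: [-0.1, -0.7, -0.1]
opening: 0.408
```

Call:
carry_out([
  [0,0,0.005],
  [0,0,0.012],
  [0,0,0.015],
  [0,0,0.015],
  [0,0,0.015],
  [0,0,0.012],
  [0,0,0.006],
  [0,0,0],
], twist=[0,0,0,0,0,0,0,0])

```text
clock: 9.57
tool_pos: [0.4486, 0.13, 0.31]
eef_rot: [0.237, 0.667, -0.666, -0.236]
contact_force: [0.6, -0.0, -5.2]
opening: 0.411
```

Call:
carry_out([
  [0,0,0],
  [0,0,0],
  [0,0,0],
  [0,0,0],
], twist=[0,0,0,0])

```text
clock: 10.07
tool_pos: [0.4485, 0.13, 0.3096]
eef_rot: [-0.236, -0.666, 0.666, 0.236]
contact_force: [0.4, -0.6, -3.4]
opening: 0.408
```

Run:
```python
from h import *
s=get_state(); a,p=snap('wrist','w6'); b,q=snap('scene','s6')
print(s['tool_pos'],s['contact_force'],s['moment'],s['opening']*88.1,abs(s['qd']).max())
A=cv2.resize(a[60:300,130:380],None,fx=2,fy=2); B=cv2.resize(b[90:210,130:205],None,fx=4,fy=4)[:,:290]
cv2.imwrite('pics/c6.png',cv2.convertScaleAbs(np.hstack([A,B])[:,:,::-1],alpha=1.6,beta=15))
```

```text
[0.44848621 0.13001342 0.30961928] [ 0.35015158 -0.64539653 -3.42273415] [ 0.02481034  0.04262234 -0.02916608] 35.924442573989744 0.001579747628669527
```

View pics/c6.png

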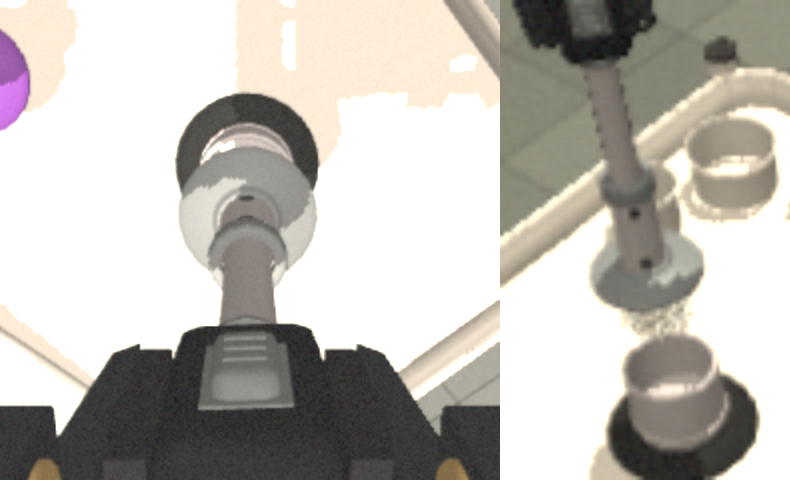

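Run:
```python
from h import *
t=snapshot('top'); o=cv2.imread('pics/t0.png')[:,:,::-1]
d=cv2.absdiff(t,o).max(2)
for n,(u,v) in dict(jug=(320,165),mug=(276,222),bowl=(346,233),purple=(236,180)).items(): print(n,(d[v-18:v+18,u-18:u+18]>40).mean().round(3))
s=get_state();print(s['tool_pos'],s['opening'],s['contact_force'],s['clock'])
print(job.finish_job())
```

```text
jug 0.0
mug 0.0
bowl 0.0
purple 0.0
[0.44850718 0.12999527 0.30969664] 0.4080229047182527 [ 0.32774617  0.17657463 -4.77026685] 10.225
the job is handed in; nothing more can be done
None
```

The job is handed in at about 10.2 s of the 42 s. The brush is held still and upright above its holder at full length.

- **Drawing it out:** I pinched the grip across the button until the fingers were 26.3 mm apart, so the button was within about 0.3 mm of flush. I drew the grip up 76 mm by the measured tool height, then let go, and the camera showed the button standing out again.
- **Lifting it:** I turned 90°, gripped the plain sides at 25 N (36 mm opening) and lifted 80 mm. The foot should be about 35 mm above the rim. The scene camera shows the brush fully clear of the holder and the wrist camera shows the button still out.
- **Final checks:** The force readings of about 3.4 to 4.8 N fit the brush's full weight of about 4 N, and the arm was at rest. Comparing the first and last overhead pictures showed no change at the jug, mug, bowl or purple brush.

No check failed or disagreed. The lock itself was only confirmed by eye and by the tool's travel, because the joints cannot be read directly.

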